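# Bring the nozzle bottle to the front of the display carousel and hold it there

## Robot

A 6-joint arm with a two-finger parallel gripper is mounted at the origin on the work surface. World frame = base frame: x ahead of the robot, y to its left, z up, the work surface at z = 0. Lengths are in m, angles in rad, forces in N, time in s.
With the tool pointing down it reaches from about 0.35 to 0.975 m from the base axis. Payload 4.9 kg.
Tool frame: the origin (TCP) lies at the very end of the fingers, on their centre line; the grasp point (between the pads) lies 19 mm behind it (ctrl.pinch_z is the distance from the TCP to the grasp point, in m); z points along the fingers, y is the direction in which the jaws open and shut (so a half turn about z gives the same grasp; the last joint's range is limited). The gripper opens to 85 mm and grips with 20 to 120 N. Pads are 22 mm wide; open, the fingers measure 114 mm over their backs; the gripper's body (76 mm by 85 mm) begins 54 mm behind the grasp point. The pads swing forward as they close: fully open they stand 13 mm farther back than shut.
Start: joints at [-1.324, 0.053, 1.613, -0, 1.476, -0.119], TCP at [0.224, -0.584, 0.231] pointing down, gripper open.
Joint ranges: [-3.01, 3.01], [-1.01, 2.22], [0.06, 2.58], [-1.02, 4.17], [0.09, 2.62], [-3.14, 3.14]. Speed limits (rad/s): [2.57, 2.57, 3.14, 3.14, 3.14, 3.14].

## Interface

Orientations are given as a rotation vector (axis times angle).
In Python, from station import ctrl gives the robot as it stands.
- The arm moves only by the tool carry_out, never from a script. Its argument "series" is a list of rows, each a list of 7 numbers: the shift along the world's x, y, z each as a share of 0.025 m, from -1 to 1, then the turn, a rotation vector about the world's x, y, z each as a share of 0.1 rad, from -1 to 1, then the opening, from 0 (shut) to 1 (fully open). A call has 1 to 12 rows; each row shifts and turns the commanded pose from where the row before left it; what a row does not reach is not made up. A row lasts 1/10 s, in which the tool goes at most 50 mm and 8.59 degrees, less where a joint would pass 70% of its speed; a pose out of reach is approached as far as the arm can. A call with a number of a shift or a turn outside -1 to 1 is refused whole. A call with a gripper value outside its range is refused whole. The fingers move at their own pace and stop on an object; "grip_force" is the grip in N (left out, the last holds). Time passes only in rows, so rows that do not move let the fingers close. It gives the time, the measured TCP pose, the force and the opening at its end, in the units of the state.
- ctrl.get_obs(): the state, without advancing time (a new reading comes with each control period).
- ctrl.get_image(name): name is "scene" or "top" or "wrist"; returns a dict with "frame" (384x512x3 uint8, blue, green, red), "fx", "fy", "cx", "cy" (pixels), "R" (3x3) and "t" (3): a world point X has camera coordinates R X + t; the wrist camera has in their place "hand_eye" (4x4, takes a point from camera to tool coordinates, whose origin is the TCP and whose axes are the flange's). Camera axes: x right, y down, z forward; pixel columns grow to the right and rows downward; lengths in m; the calibration is good to about 2 mm. A picture is of the moment at which its call begins: read the wrist's pose just before it. There is no depth.
- ctrl.finish_job(): hands the job in, once; it reports no verdict.
Trained networks look in a picture, given as the dict that the camera call returned (one of the last four; its "shot" number tells which), for a name from the list of things; names that differ only in an ending like _2 or _b are one class to them, and where a whole thing is asked for, a point or a joint stands for the part that bears it (a point fixed in the world has none). Each returns a list of dicts, best first, with "p" (0 to 1); they miss things now and then, are a little off and sometimes report something else, mostly with a low value. They report only what shows in the picture. A call takes as long as a camera call. They do not tell look-alikes from the thing itself.
- ctrl.trace(picture, name): "mask" (384x512 bool, what is visible of it) and "rect" ([left, top, width, height] as shares, 0 to 1, of the picture: columns of its width, rows of its height, round what is visible of it).
- ctrl.mark_of(picture, name): "position" ([column, row] as shares, 0 to 1, of the picture: columns of its width, rows of its height: a listed point, or the origin of a listed thing).
The state is a dict: "t": time; "q": joint angles; "dq": joint speeds; "effort": joint torques, N m; "tool_pos": TCP position; "tool_rot": TCP orientation; "contact_force": force on the tool from outside, world axes, zero at the start; "wrist_torque": the same for the moment, N m; "opening": finger opening in m.
Only numpy, scipy, OpenCV 4.12 (cv2) and the standard library are available. Lean on these libraries where they do the work, as an engineer would, in place of code of your own. Each camera call takes 0.05 s, during which the arm holds its last target.

## Task

On the shop counter, first throw the carousel's brake lever out of its locked notch into the middle notch, the one marked by a small steel stud, and leave it there; do not push on into the last notch, which unlatches the deck. Then turn the carousel by its tall upright wooden peg until the one bottle with a pointed nozzle stands at the front arrow, and finish while still holding the carousel still by that peg, because its return spring would turn it back. Do not force the deck against the brake, keep the bottle and pots standing in their cups, and leave the other things on the counter alone.

Things in the scene. Friction and masses are not known exactly. Their poses are not given: they have to be found in the camera images.
- stand: fixed wooden foot of the carousel, disc 300 mm dia x 10 mm with a square extension (about 200 x 185 mm) on its +y side for the lever. Origin on the table at the carousel's vertical axis; z up. Its own -x axis is the front: there a raised aluminium arrow block (38 mm high, 160 mm from the axis) marks the front
- front_spot (a point): point fixed to the stand, on the front line 95 mm from the axis at the deck's top (48 mm above the table): the place where the bottle's underside centre must come, next to the arrow
- deck (a joint): angle of the round deck about the stand's vertical axis, rad, positive counter-clockwise from above; starts at 0, range -1.9 to 1.9; a return spring (0.15 Nm/rad) pulls it to 0. Deck 280 mm dia, top 48 mm above the table; cups 47 mm dia, 12 mm high, centres 95 mm from the axis, every 45 deg but none at the peg. Braked while lever locked. The bottle starts 45 or 90 deg left or right of the front
- peg: upright round wooden peg on the deck's rim, 115 mm from the axis, at the start on the stand's +x side (away from the front); 16 mm dia (24 in its lowest 10 mm), 110 mm tall, top 158 mm above the table; goes round with the deck and spins freely about itself. Nothing else on the deck is higher than 130 mm above the table. Origin at its foot, on the deck top
- peg_top (a point): top centre of the peg
- lever (a joint): angle of the brake lever about a vertical pivot on the stand, 160 mm along its +y axis; rad, positive counter-clockwise from above. 0 locked notch (start); 0.5 middle notch, deck free (10 mm dia steel stud, 112 mm from the pivot, 22 mm high); 1.0 last notch, deck unlatched (wrong). Spring detents draw it to the nearest notch from about 0.15 rad away; about 10 N at the grip frees it
- lever_grip (a point): on the axis of the lever's upright black round grip, 90 mm from the pivot, 18 mm dia, standing from 18 to 80 mm above the table; this point is 70 mm above the table, 10 mm below its top
- free_notch (a point): point fixed to the stand: where lever_grip is when the lever is in the middle (free) notch
- nozzle_bottle: the bottle to bring to the front: white, 36 mm dia, shoulder at 42 mm, long pointed nozzle up to 82 mm, the only tall pointed one; origin under its centre. Loose in a 41 mm inner dia cup, 2.5 mm play
- pot_a: round squat paint pot with flat wide lid, white, 39 dia x 44 mm tall; origin under its centre. Loose in a deck cup
- pot_b: round squat paint pot with flat wide lid, white, 39 dia x 44 mm tall; origin under its centre. Loose in a deck cup
- pot_c: round squat paint pot with flat wide lid, white, 39 dia x 44 mm tall; origin under its centre. Loose in a deck cup
- pot_d: round squat paint pot with flat wide lid, white, 39 dia x 44 mm tall; origin under its centre. Loose in a deck cup, starts at the front
- primer_can: bystander: tin 66 dia x 110 mm tall, origin under its centre
- pan_tin: bystander: flat metal paint box 120 x 70 x 16 mm, origin under its centre
- water_cup: bystander: white cup 70 dia x 80 mm tall, origin under its centre
Not all that is in view belongs to the job. Leave any black or pink look-alike of the pot_a alone.

How it is judged:
By the outcome, as a careful person would: the job done as asked, in the order asked, and still so for the second after the job is handed in, while the arm keeps its last pose, push and grip.
It also fails if it takes over 48 s, if anything falls off the work surface, if the arm or the gripper's body presses on something with over 40 N, if the wrist force passes 120 N, or if a joint passes its speed limit or range.

## Working session

There is one attempt and no reset: what is moved stays moved. The work goes in short steps, Python scripts to look and compute and a tool call to move; the robot and the scene stay as the last step left them, time stands still between calls to the robot, and variables do not carry over. Pictures are saved under pics/ and viewed, and the job is handed in when it is done.

Besides the shell and the picture viewer there is one more tool, called after ">>>" as a command line: name --pt "numbers of a row" for each row, then --argument value for the rest. carry_out: Moves the arm, as the interface text tells. Shift numbers are shares of 0.025 m and turn numbers shares of 0.1 rad, none past 1 either way. Its arguments: {"type":"object","properties":{"series":{"type":"array"},"grip_force":{"type":"number"}},"required":["series"]}

```bash
ls; mkdir -p pics; python3 - <<'E'
from station import ctrl
import cv2
o=ctrl.get_obs(); print({k:o[k] for k in('t','tool_pos','tool_rot','opening')}, ctrl.pinch_z)
for n in('scene','top'):
    p=ctrl.get_image(n); cv2.imwrite(f'pics/{n}0.png',p['frame'])
    print(n,p['fx'],p['cx'],p['cy'],p['R'],p['t'])
    for k in('stand','peg_top','lever_grip','free_notch','front_spot','nozzle_bottle','peg','pot_a','primer_can','pan_tin','water_cup','lever'):
        try: print(k,[(round(d['p'],2),[round(float(d['position'][0])*512,1),round(float(d['position'][1])*384,1)]) for d in ctrl.mark_of(p,k)][:6])
        except Exception as e: print(k,e)
E
```

```text
pics
{'t': 0.0, 'tool_pos': array([ 0.22338006, -0.5830333 ,  0.23004474]), 'tool_rot': array([-3.08711522e+00, -5.70981071e-01,  2.37684328e-04]), 'opening': 0.08522817641105791} 0.0187
scene 391.5700107290815 254.72804541181625 192.65861679987177 [[-0.66861107  0.74333153 -0.02043206]
 [ 0.4769916   0.40764083 -0.7786578 ]
 [-0.57047195 -0.53036515 -0.62711606]] [ 0.36843054 -0.17496217  1.44664202]
stand [(0.74, [266.4, 239.3])]
peg_top [(0.57, [224.9, 212.1])]
lever_grip [(0.9, [337.2, 270.5])]
free_notch [(0.91, [347.1, 255.1])]
front_spot [(0.61, [292.5, 214.6])]
nozzle_bottle [(0.58, [303.8, 227.3])]
peg [(0.51, [229.1, 242.7])]
pot_a [(0.78, [288.1, 244.2]), (0.76, [269.2, 205.6]), (0.66, [310.4, 347.4]), (0.6, [248.1, 330.3]), (0.58, [246.5, 203.0]), (0.57, [198.6, 295.7])]
primer_can [(0.97, [192.4, 152.6])]
pan_tin [(0.7, [149.8, 184.8]), (0.37, [226.2, 211.1])]
water_cup [(0.82, [391.5, 335.6])]
lever it knows: free_notch, front_spot, lever_grip, nozzle_bottle, pan_tin, peg, peg_top, pot, primer_can, stand, water_cup
top 349.2333323599407 257.4625540119977 192.38385981063672 [[-0.00516122 -0.999876   -0.01487766]
 [-0.99777961  0.00613719 -0.06631884]
 [ 0.06640193  0.01450234 -0.99768756]] [0.03237643 0.58713    1.19798704]
stand [(0.67, [246.3, 197.9]), (0.24, [133.3, 183.5])]
peg_top []
lever_grip [(0.64, [173.4, 188.6])]
free_notch [(0.75, [177.2, 198.1])]
front_spot [(0.59, [238.9, 219.3])]
nozzle_bottle [(0.69, [220.6, 190.9]), (0.45, [221.0, 212.0])]
peg [(0.42, [254.0, 161.4])]
pot_a [(0.7, [208.3, 130.2]), (0.7, [164.1, 143.1]), (0.63, [261.7, 219.8]), (0.6, [275.8, 201.9]), (0.59, [220.2, 190.4]), (0.55, [212.7, 271.0])]
primer_can [(0.98, [389.8, 240.7])]
pan_tin [(0.58, [384.0, 178.7])]
water_cup [(0.72, [135.7, 185.5])]
lever it knows: free_notch, front_spot, lever_grip, nozzle_bottle, pan_tin, peg, peg_top, pot, primer_can, stand, water_cup
```

```bash
python3 - <<'E'
import cv2
a=cv2.imread('pics/scene0.png');b=cv2.imread('pics/top0.png')
cv2.imwrite('pics/s1.png',cv2.resize(a[170:370,150:420],None,fx=2.9,fy=2.9,interpolation=cv2.INTER_CUBIC))
cv2.imwrite('pics/t1.png',cv2.resize(b[110:290,110:420],None,fx=2.5,fy=2.5,interpolation=cv2.INTER_CUBIC))
E
```

```text
(no output)
```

View pics/s1.png

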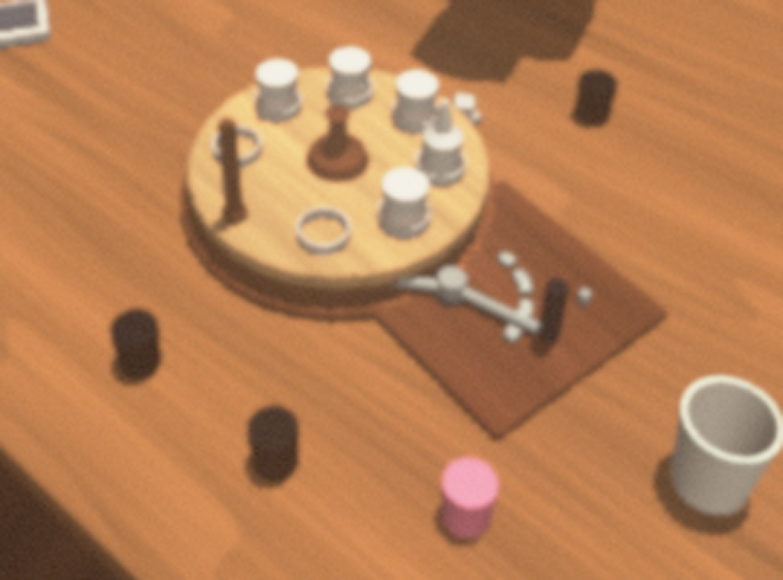

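View pics/t1.png

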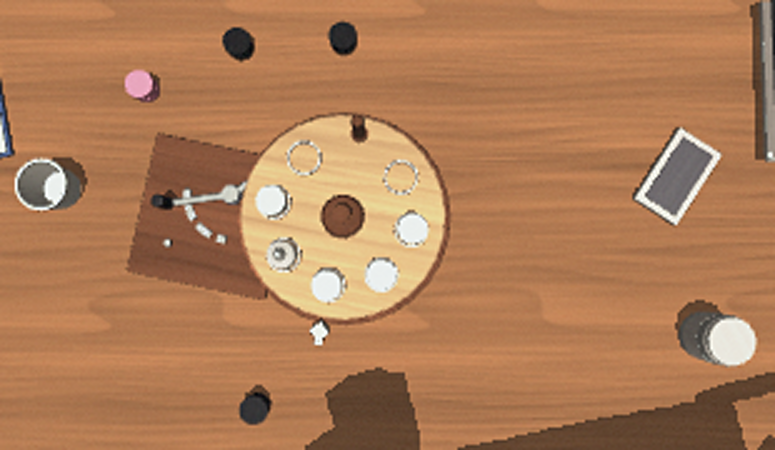

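```bash
cat > h.py <<'E'
import numpy as np, cv2
from station import ctrl
def ray(p,uv,z):
    R=np.array(p['R']);t=np.array(p['t']);c=-R.T@t
    d=R.T@np.array([(uv[0]-p['cx'])/p['fx'],(uv[1]-p['cy'])/p['fy'],1.])
    return c+d*(z-c[2])/d[2]
def proj(p,X):
    c=np.array(p['R'])@X+np.array(p['t']); return np.array([p['fx']*c[0]/c[2]+p['cx'],p['fy']*c[1]/c[2]+p['cy']])
def mk(p,k): return [(d['p'],np.array(d['position'])*[512,384]) for d in ctrl.mark_of(p,k)]
E
python3 - <<'E'
from h import *
from scipy.optimize import least_squares
Z=dict(stand=0,peg_top=.158,lever_grip=.07,free_notch=.07,front_spot=.048,nozzle_bottle=.048,peg=.048,pot_a=.048)
P={}
for n in('top','scene'):
    p=ctrl.get_image(n);P[n]=p
    for k,z in Z.items():
        for pr,uv in mk(p,k): print(n,k,round(pr,2),uv.round(1),ray(p,uv,z).round(4)[:2])
    # deck colour ellipse
    hsv=cv2.cvtColor(p['frame'],cv2.COLOR_BGR2HSV)
# manual
t=P['top'];s=P['scene']
T=lambda u,v:(u/2.5+110,v/2.5+110)
S=lambda u,v:(u/2.9+150,v/2.9+170)
print('stud',ray(t,T(167,242),.022),ray(s,S(585,291),.022))
print('grip top',ray(t,T(158,200),.08),ray(s,S(556,283),.08))
print('pegtop',ray(t,T(359,118),.158),ray(s,S(228,124),.158))
print('deck rim top L,R,T,B',[ray(t,T(*q),.048)[:2].round(4) for q in((241,217),(448,217),(345,113),(345,319))])
print('hub',ray(t,T(342,215),.05)[:2], 'arrow',ray(t,T(319,330),.038)[:2],ray(s,S(464,103),.038)[:2])
print('nozzle tip',ray(t,T(281,254),.13)[:2],ray(s,S(444,106),.13)[:2])
E
```

```text
top stand 0.82 [247.2 199.5] [0.5636 0.0658]
top peg_top 0.49 [253.9 161. ] [0.6759 0.0376]
top lever_grip 0.75 [218.5 190.3] [0.5917 0.1587]
top lever_grip 0.56 [170.5 188.8] [0.5978 0.3203]
top lever_grip 0.29 [255.2 162.4] [0.6851 0.0355]
top free_notch 0.69 [179.  196.8] [0.5707 0.2914]
top free_notch 0.18 [252.7 164.5] [0.678  0.0438]
top front_spot 0.83 [242.  221.3] [0.4875 0.0815]
top front_spot 0.58 [168.1 188.5] [0.6006 0.3344]
top nozzle_bottle 0.67 [221.6 212.9] [0.5163 0.1509]
top peg 0.39 [253.7 163.2] [0.6857 0.041 ]
top pot_a 0.65 [220.2 190.6] [0.5922 0.1557]
top pot_a 0.56 [275.4 204.7] [ 0.5431 -0.0321]
top pot_a 0.55 [214.1 268.2] [0.3308 0.1758]
top pot_a 0.49 [245.6 126.4] [0.8138 0.0684]
top pot_a 0.46 [165.9 142.9] [0.7586 0.3439]
top pot_a 0.43 [208.8 128.6] [0.8073 0.1957]
top pot_a 0.41 [262.4 222.1] [0.4845 0.0124]
top pot_a 0.41 [241.5 225.1] [0.4747 0.0833]
scene stand 0.57 [263.2 240. ] [0.5863 0.0631]
scene peg_top 0.58 [228.8 212.1] [0.6857 0.0423]
scene lever_grip 0.59 [339.6 270.2] [0.5951 0.3045]
scene lever_grip 0.29 [291.8 209.7] [0.4999 0.092 ]

[... 421 characters left out ...]
[0.8529 0.1062]
scene pot_a 0.63 [292.9 208.5] [0.4735 0.0767]
scene pot_a 0.56 [269.8 203.5] [0.4992 0.013 ]
scene pot_a 0.54 [246.5 204.1] [ 0.5449 -0.0361]
scene pot_a 0.5 [289.1 247.1] [0.5974 0.1599]
stud [0.53856272 0.31023691 0.022     ] [0.53819019 0.30951715 0.022     ]
grip top [0.59296658 0.30853484 0.08      ] [0.59337306 0.30771335 0.08      ]
pegtop [0.68788462 0.03849797 0.158     ] [0.68771053 0.04367346 0.158     ]
deck rim top L,R,T,B [array([0.5714, 0.2029]), array([ 0.5697, -0.0791]), array([0.7135, 0.0605]), array([0.4325, 0.0614])]
hub [0.57319334 0.06492611] arrow [0.41718355 0.09730472] [0.42176788 0.09926527]
nozzle tip [0.51972295 0.13869853] [0.52739256 0.14628895]
```

>>> carry_out --pt "0.41 0.99 0 0 0 0.37 1" --pt "0.41 0.99 0 0 0 0.37 1" --pt "0.41 0.99 0 0 0 0.37 1" --pt "0.41 0.99 0 0 0 0.37 1" --pt "0.41 0.99 0 0 0 0.37 1" --pt "0.41 0.99 0 0 0 0.37 1" --pt "0.41 0.99 0 0 0 0.37 1" --pt "0.41 0.99 0 0 0 0.37 1" --pt "0.41 0.99 0 0 0 0.37 1" --pt "0.41 0.99 0 0 0 0.37 1" --pt "0.41 0.99 0 0 0 0.37 1" --pt "0.41 0.99 0 0 0 0.37 1" --grip_force 40

```text
t: 3.3
tool_pos: [0.3468, -0.2856, 0.2315]
tool_rot: [2.886, 1.239, 0.0]
contact_force: [1.0, -0.4, -0.2]
opening: 0.0853
```

>>> carry_out --pt "0.41 0.99 0 0 0 0.37 1" --pt "0.41 0.99 0 0 0 0.37 1" --pt "0.41 0.99 0 0 0 0.37 1" --pt "0.41 0.99 0 0 0 0.37 1" --pt "0.41 0.99 0 0 0 0.37 1" --pt "0.41 0.99 0 0 0 0.37 1" --pt "0.41 0.99 0 0 0 0.37 1" --pt "0.41 0.99 0 0 0 0.37 1" --pt "0.41 0.99 0 0 0 0.37 1" --pt "0.41 0.99 0 0 0 0.37 1" --pt "0.41 0.99 0 0 0 0.37 1" --pt "0.41 0.99 0 0 0 0.37 1"

```text
t: 4.5
tool_pos: [0.4699, 0.0115, 0.2315]
tool_rot: [2.542, 1.845, 0.001]
contact_force: [0.1, -0.7, -0.4]
opening: 0.0853
```

>>> carry_out --pt "0.41 0.99 0 0 0 0.37 1" --pt "0.41 0.99 0 0 0 0.37 1" --pt "0.41 0.99 0 0 0 0.37 1" --pt "0.41 0.99 0 0 0 0.37 1" --pt "0.41 0.99 0 0 0 0.37 1" --pt "0.41 0.99 0 0 0 0.37 1" --pt "0.41 0.99 0 0 0 0.37 1" --pt "0.41 0.99 0 0 0 0.37 1" --pt "0.41 0.99 0 0 0 0.37 1" --pt "0.41 0.99 0 0 0 0.37 1" --pt "0.41 0.99 0 0 0 0.37 1" --pt "0.41 0.99 0 0 0 0.37 1"

```text
t: 5.7
tool_pos: [0.5929, 0.3085, 0.2312]
tool_rot: [2.074, 2.36, -0.0]
contact_force: [0.2, -0.3, -0.2]
opening: 0.0854
```

```bash
cat >> h.py <<'E'
from scipy.spatial.transform import Rotation as Ro
def wrist():
    o=ctrl.get_obs(); p=ctrl.get_image('wrist')
    H=np.array(p['hand_eye']); W=np.eye(4); W[:3,:3]=Ro.from_rotvec(o['tool_rot']).as_matrix(); W[:3,3]=o['tool_pos']
    C=np.linalg.inv(W@H); p=dict(p); q=dict(p); q['R']=C[:3,:3]; q['t']=C[:3,3]
    return o,p,q
def st(o):
    R=Ro.from_rotvec(o['tool_rot']).as_matrix()
    print('t',round(o['t'],2),'pos',np.round(o['tool_pos'],4),'z',R[:,2].round(3),'jaw',round(float(np.arctan2(R[1,1],R[0,1])),3),'q',np.round(o['q'],2),'F',np.round(o['contact_force'],1),'op',round(o['opening'],4))
E
python3 - <<'E'
from h import *
o,p,q=wrist(); st(o); cv2.imwrite('pics/w1.png',p['frame'])
for k,z in dict(lever_grip=.07,free_notch=.07,nozzle_bottle=.048,peg_top=.158).items():
    for pr,uv in mk(p,k): print(k,round(pr,2),uv.round(1),ray(q,uv,z).round(4)[:2])
E
```

```text
t 5.7 pos [0.5929 0.3085 0.2312] z [-0. -0. -1.] jaw 0.129 q [ 0.37  0.15  1.51 -0.    1.48  0.24] F [ 0.2 -0.3 -0.2] op 0.0854
lever_grip 0.82 [256.8 168.9] [0.5919 0.31  ]
free_notch 0.88 [210.6 178.1] [0.5484 0.295 ]
nozzle_bottle 0.92 [178.7 291.6] [0.5204 0.1447]
```

View pics/w1.png

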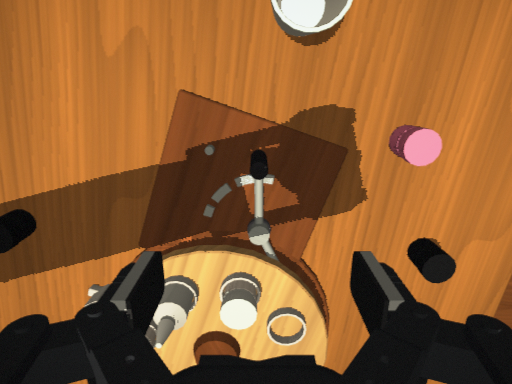

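>>> carry_out --pt "0 0 -1 0 0 0 1" --pt "0 0 -1 0 0 0 1" --pt "0 0 -1 0 0 0 1" --pt "0 0 -1 0 0 0 1" --pt "0 0 -1 0 0 0 1" --pt "0 0 -1 0 0 0 1" --pt "0 0 -0.9 0 0 0 1" --pt "0 0 -0.8 0 0 0 1" --pt "0 0 0 0 0 0 1"

```text
t: 6.85
tool_pos: [0.5898, 0.3053, 0.0351]
tool_rot: [-2.076, -2.354, 0.01]
contact_force: [-0.6, 0.1, -0.6]
opening: 0.0853
```

>>> carry_out --pt "0 0 0 0 0 0 0" --pt "0 0 0 0 0 0 0" --pt "0 0 0 0 0 0 0" --pt "0 0 0 0 0 0 0" --pt "0 0 0 0 0 0 0" --pt "0 0 0 0 0 0 0" --pt "0 0 0 0 0 0 0"

```text
t: 7.55
tool_pos: [0.5934, 0.3078, 0.04]
tool_rot: [2.075, 2.357, 0.003]
contact_force: [0.2, 0.7, 4.5]
opening: 0.0168
```

```bash
python3 - <<'E'
from h import *
o,p,q=wrist(); st(o); cv2.imwrite('pics/w2.png',p['frame'])
E
```

```text
t 7.55 pos [0.5934 0.3078 0.04  ] z [ 0.002  0.001 -1.   ] jaw 0.127 q [0.37 0.33 1.64 0.   1.18 0.24] F [0.2 0.7 4.5] op 0.0168
```

View pics/w2.png

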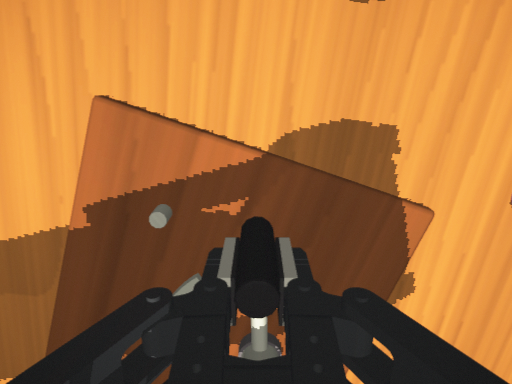

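>>> carry_out --pt "-0.178 -0.027 0 0 0 0.5 0" --pt "-0.176 -0.035 0 0 0 0.5 0" --pt "-0.174 -0.044 0 0 0 0.5 0" --pt "-0.172 -0.053 0 0 0 0.5 0" --pt "-0.169 -0.062 0 0 0 0.5 0" --pt "-0.166 -0.07 0 0 0 0.5 0" --pt "-0.162 -0.078 0 0 0 0.5 0" --pt "-0.158 -0.086 0 0 0 0.5 0" --pt "-0.154 -0.094 0 0 0 0.5 0" --pt "-0.149 -0.101 0 0 0 0.5 0" --pt "0 0 0 0 0 0 0" --pt "0 0 0 0 0 0 0"

```text
t: 8.8
tool_pos: [0.5532, 0.2909, 0.04]
tool_rot: [1.426, 2.795, 0.003]
contact_force: [5.3, 0.0, 2.0]
opening: 0.0174
```

```bash
python3 - <<'E'
from h import *
o,p,q=wrist(); st(o); cv2.imwrite('pics/w3.png',p['frame'])
E
```

```text
t 8.8 pos [0.5532 0.2909 0.04  ] z [ 0.005 -0.    -1.   ] jaw 0.627 q [ 0.37  0.24  1.75 -0.    1.15 -0.26] F [5.3 0.  2. ] op 0.0174
```

View pics/w3.png

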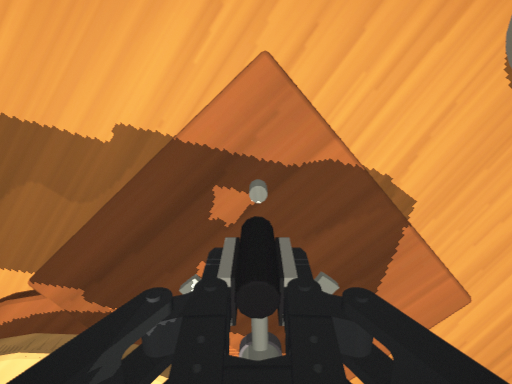

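>>> carry_out --pt "0 0 0 0 0 0 1" --pt "0 0 0 0 0 0 1" --pt "0 0 0 0 0 0 1" --pt "0 0 0 0 0 0 1" --pt "0 0 0 0 0 0 1" --pt "0 0 1 0 0 0 1" --pt "0 0 1 0 0 0 1" --pt "0 0 1 0 0 0 1" --pt "0 0 1 0 0 0 1" --pt "0 0 1 0 0 0 1" --pt "0 0 1 0 0 0 1" --pt "0 0 1 0 0 0 1"

```text
t: 10.05
tool_pos: [0.5508, 0.2911, 0.2147]
tool_rot: [-1.428, -2.798, 0.0]
contact_force: [1.1, 0.7, 0.8]
opening: 0.0853
```

```bash
python3 - <<'E'
from h import *
o,p,q=wrist(); st(o); cv2.imwrite('pics/w4.png',p['frame'])
for k,z in dict(lever_grip=.07,free_notch=.07,nozzle_bottle=.048,front_spot=.048).items():
    for pr,uv in mk(p,k): print(k,round(pr,2),uv.round(1),ray(q,uv,z).round(4)[:2])
E
```

```text
t 10.05 pos [0.5508 0.2911 0.2147] z [-0. -0. -1.] jaw 0.627 q [ 0.37  0.06  1.63  0.    1.45 -0.26] F [1.1 0.7 0.8] op 0.0853
lever_grip 0.65 [259.3 174. ] [0.5514 0.2932]
free_notch 0.78 [260.4 169.8] [0.5499 0.2971]
nozzle_bottle 0.72 [154.2 262.3] [0.5213 0.1417]
front_spot 0.56 [ 94.8 278.7] [0.4787 0.0854]
```

View pics/w4.png

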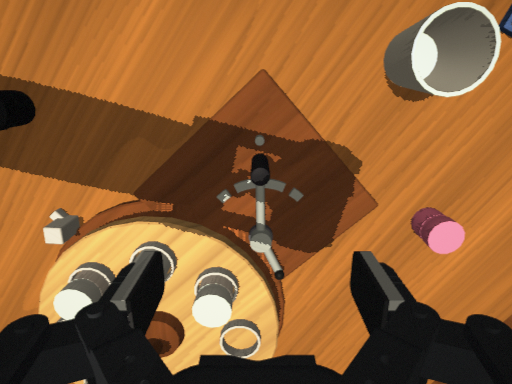

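>>> carry_out --pt "0.27 -0.5 0 0 0 -1 1" --pt "0.27 -0.5 0 0 0 -1 1" --pt "0.27 -0.5 0 0 0 -1 1" --pt "0.27 -0.5 0 0 0 -1 1" --pt "0.27 -0.5 0 0 0 -1 1" --pt "0.27 -0.5 0 0 0 -1 1" --pt "0.27 -0.5 0 0 0 -1 1" --pt "0.27 -0.5 0 0 0 -1 1" --pt "0.27 -0.5 0 0 0 -1 1" --pt "0.27 -0.5 0 0 0 -1 1"

```text
t: 11.3
tool_pos: [0.6177, 0.1654, 0.2111]
tool_rot: [-2.597, -1.765, 0.006]
contact_force: [-0.4, -0.0, 0.7]
opening: 0.0853
```

>>> carry_out --pt "0.27 -0.5 0 0 0 -1 1" --pt "0.27 -0.5 0 0 0 -1 1" --pt "0.27 -0.5 0 0 0 -1 1" --pt "0.27 -0.5 0 0 0 -1 1" --pt "0.27 -0.5 0 0 0 -1 1" --pt "0.27 -0.5 0 0 0 -1 1" --pt "0.27 -0.5 0 0 0 -1 1" --pt "0.27 -0.5 0 0 0 -1 1" --pt "0.27 -0.5 0 0 0 -1 1" --pt "0.27 -0.5 0 0 0 -1 1" --pt "0 0 0 0 0 0 1"

```text
t: 12.4
tool_pos: [0.6856, 0.0398, 0.2111]
tool_rot: [-3.126, -0.308, 0.006]
contact_force: [-0.4, -0.4, -0.9]
opening: 0.0853
```

```bash
python3 - <<'E'
from h import *
o,p,q=wrist(); st(o); cv2.imwrite('pics/w5.png',p['frame'])
for k,z in dict(peg_top=.158,peg=.048,lever_grip=.07,nozzle_bottle=.048).items():
    for pr,uv in mk(p,k): print(k,round(pr,2),uv.round(1),ray(q,uv,z).round(4)[:2])
E
```

```text
t 12.4 pos [0.6856 0.0398 0.2111] z [-0.004 -0.    -1.   ] jaw -1.375 q [-0.05  0.21  1.48 -0.    1.46  1.32] F [-0.4 -0.4 -0.9] op 0.0853
peg_top 0.75 [253.1 213.3] [0.6837 0.0424]
peg 0.59 [252.9 168.8] [0.6842 0.0441]
peg 0.28 [253.2 210.1] [0.6419 0.0356]
```

View pics/w5.png

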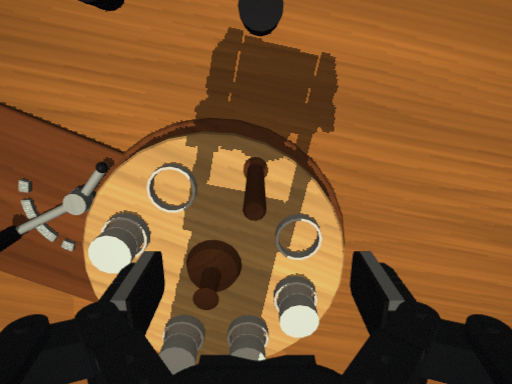

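>>> carry_out --pt "-0.02 0.02 -0.9 0 0 0 1" --pt "-0.02 0.02 -0.9 0 0 0 1" --pt "0 0 -0.9 0 0 0 1" --pt "0 0 -0.9 0 0 0 1" --pt "0 0 -0.6 0 0 0 1" --pt "0 0 0 0 0 0 0" --pt "0 0 0 0 0 0 0" --pt "0 0 0 0 0 0 0" --pt "0 0 0 0 0 0 0" --pt "0 0 0 0 0 0 0" --pt "0 0 0 0 0 0 0" --pt "0 0 0 0 0 0 0" --grip_force 40

```text
t: 13.85
tool_pos: [0.686, 0.0421, 0.1104]
tool_rot: [3.126, 0.31, 0.004]
contact_force: [0.1, 0.4, 4.9]
opening: 0.0148
```

```bash
python3 - <<'E'
from h import *
o,p,q=wrist(); st(o); cv2.imwrite('pics/w6.png',p['frame'])
t=ctrl.get_image('top'); cv2.imwrite('pics/t6.png',cv2.resize(t['frame'][110:290,110:420],None,fx=2.5,fy=2.5,interpolation=cv2.INTER_CUBIC))
E
```

```text
t 13.85 pos [0.686  0.0421 0.1104] z [ 0.002 -0.    -1.   ] jaw -1.373 q [-0.05  0.29  1.56  0.    1.29  1.33] F [0.1 0.4 4.9] op 0.0148
```

View pics/w6.png

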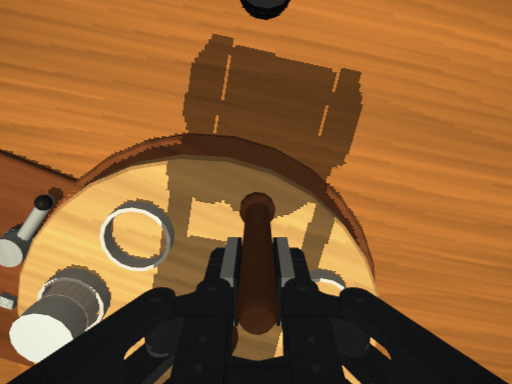

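View pics/t6.png

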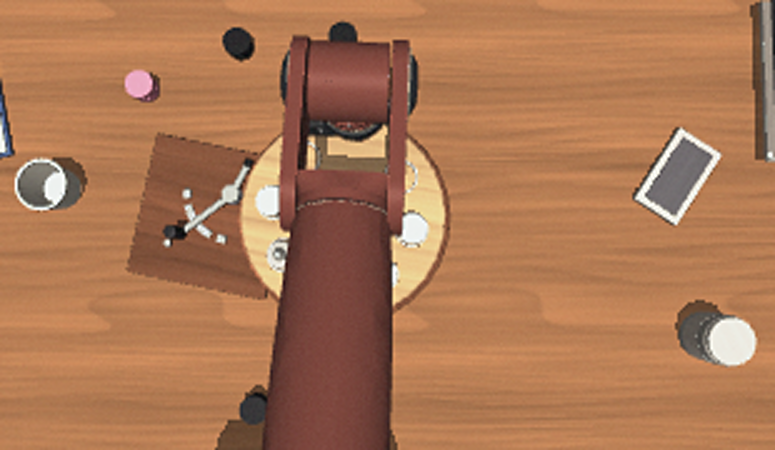

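>>> carry_out --pt "0.034 0.224 0 0 0 0.25 0" --pt "0.023 0.226 0 0 0 0.25 0" --pt "0.012 0.226 0 0 0 0.25 0" --pt "0 0.227 0 0 0 0.25 0"

```text
t: 14.35
tool_pos: [0.6883, 0.0647, 0.1104]
tool_rot: [3.106, 0.468, 0.006]
contact_force: [2.7, -1.4, 4.9]
opening: 0.015
```

```bash
python3 - <<'E'
from h import *
o,p,q=wrist(); st(o); cv2.imwrite('pics/w7.png',p['frame'])
E
```

```text
t 14.35 pos [0.6883 0.0647 0.1104] z [ 0.004 -0.    -1.   ] jaw -1.272 q [-0.01  0.3   1.55 -0.    1.3   1.26] F [ 2.7 -1.4  4.9] op 0.015
```

View pics/w7.png

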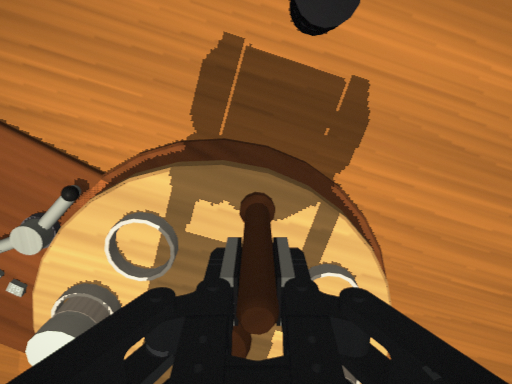

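Low force, the deck turns with the peg. Continuing the arc.

>>> carry_out --pt "-0.011 0.226 0 0 0 0.25 0" --pt "-0.022 0.226 0 0 0 0.25 0" --pt "-0.033 0.224 0 0 0 0.25 0" --pt "-0.044 0.223 0 0 0 0.25 0" --pt "-0.055 0.22 0 0 0 0.25 0" --pt "-0.065 0.217 0 0 0 0.25 0"

```text
t: 15.0
tool_pos: [0.6831, 0.0986, 0.1104]
tool_rot: [3.062, 0.7, 0.009]
contact_force: [6.7, 0.2, 5.7]
opening: 0.0149
```

>>> carry_out --pt "-0.076 0.214 0 0 0 0.25 0" --pt "-0.086 0.21 0 0 0 0.25 0" --pt "-0.096 0.205 0 0 0 0.25 0" --pt "-0.106 0.2 0 0 0 0.25 0" --pt "-0.116 0.195 0 0 0 0.25 0" --pt "-0.125 0.189 0 0 0 0.25 0" --pt "0 0 0 0 0 0 0" --pt "0 0 0 0 0 0 0" --pt "0 0 0 0 0 0 0"

```text
t: 15.9
tool_pos: [0.668, 0.1298, 0.1104]
tool_rot: [-3.001, -0.926, -0.01]
contact_force: [6.2, 3.9, 3.9]
opening: 0.0147
```

```bash
python3 - <<'E'
from h import *
o=ctrl.get_obs(); st(o)
for n in('top','scene'):
    p=ctrl.get_image(n)
    for k,z in dict(front_spot=.048,nozzle_bottle=.048,lever_grip=.07,free_notch=.07,peg_top=.158).items():
        for pr,uv in mk(p,k): print(n,k,round(pr,2),uv.round(1),ray(p,uv,z).round(4)[:2])
    f=p['frame']
    f=f[140:300,150:360] if n=='top' else f[160:320,190:400]
    cv2.imwrite(f'pics/{n}8.png',cv2.resize(f,None,fx=3.7,fy=3.7,interpolation=cv2.INTER_CUBIC))
E
```

```text
t 15.9 pos [0.668  0.1298 0.1104] z [ 0.006  0.002 -1.   ] jaw -0.972 q [0.08 0.27 1.58 0.   1.29 1.05] F [6.2 3.9 3.9] op 0.0147
top front_spot 0.67 [241.1 219.4] [0.4939 0.0846]
top nozzle_bottle 0.44 [242.2 224.4] [0.477 0.081]
top lever_grip 0.58 [177.8 201.9] [0.5536 0.2952]
top free_notch 0.69 [177.1 197. ] [0.5701 0.2977]
scene front_spot 0.94 [293.3 210.7] [0.4802 0.0832]
scene nozzle_bottle 0.78 [295.9 209.4] [0.4711 0.0853]
scene lever_grip 0.81 [341.7 258.7] [0.5621 0.2894]
scene lever_grip 0.39 [300.1 226.5] [0.5381 0.1487]
scene free_notch 0.76 [345.5 257.1] [0.5519 0.2934]
scene peg_top 0.57 [258.8 222.6] [0.6664 0.1208]
```

View pics/top8.png

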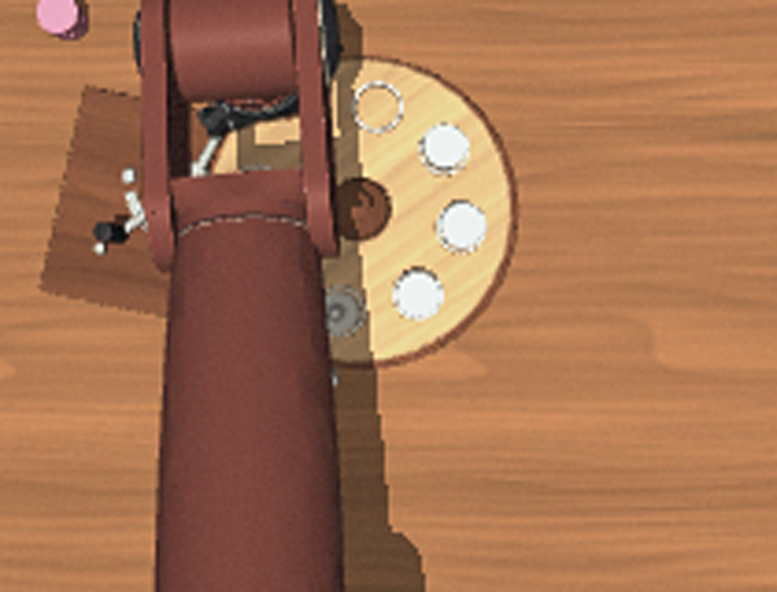

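View pics/scene8.png

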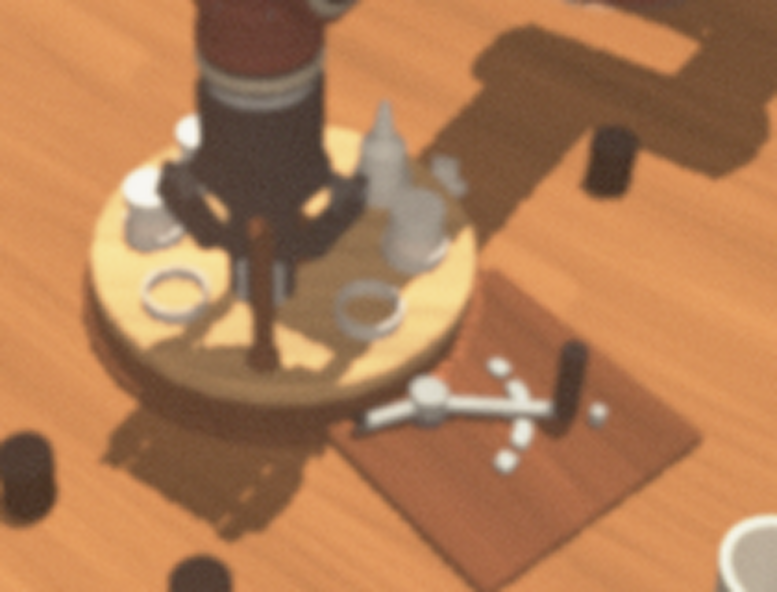

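```bash
python3 - <<'E'
from h import *
p=ctrl.get_image('top'); cv2.imwrite('pics/top9.png',p['frame'])
a=cv2.imread('pics/top0.png');b=p['frame']
c=np.array([.5715,.0617])
def lids(f):
    out=[]
    m=((f.min(2)>185)).astype(np.uint8)
    n,_,s,ce=cv2.connectedComponentsWithStats(m)
    for i in range(1,n):
        if s[i,4]>60:
            w=f.min(2).astype(float)
            x,y=ce[i]; 
            X=ray(p,ce[i],.092)[:2]-c
            if np.hypot(*X)<.13: out.append((round(float(np.arctan2(X[1],X[0])),3),round(float(np.hypot(*X)),4),s[i].tolist(),ce[i].round(2)))
    return sorted(out,key=lambda z:z[0])
for f in(a,b):
    for l in lids(f): print(l)
    print()
E
```

```text
(-2.598, 0.093, [256, 214, 13, 13, 135], array([262.03, 220.08]))
(-1.788, 0.0911, [268, 196, 13, 13, 123], array([274.4 , 201.62]))
(1.365, 0.0996, [212, 184, 12, 13, 109], array([217.53, 189.79]))
(2.122, 0.099, [217, 207, 10, 11, 66], array([221.5 , 211.76]))
(2.889, 0.0957, [234, 218, 13, 13, 117], array([239.96, 224.19]))

(-2.583, 0.0933, [256, 214, 14, 13, 137], array([262.43, 219.91]))
(-1.76, 0.0905, [268, 195, 14, 13, 129], array([274.38, 200.83]))
(-0.934, 0.0931, [264, 173, 13, 12, 113], array([269.93, 178.84]))
```

>>> carry_out --pt "0.045 -0.015 0 0 0 0 0" --pt "0.045 -0.015 0 0 0 0 0" --pt "0 0 0 0 0 0 0" --pt "0 0 0 0 0 0 0" --pt "0 0 0 0 0 0 0"

```text
t: 17.05
tool_pos: [0.6694, 0.128, 0.1104]
tool_rot: [3.002, 0.926, 0.005]
contact_force: [3.0, -0.0, 6.7]
opening: 0.0152
```

```bash
cat > m.py <<'E'
from h import *
o=ctrl.get_obs(); st(o)
p=ctrl.get_image('top'); a=cv2.imread('pics/top0.png');b=p['frame']
c=np.array([.5733,.0646])
def lids(f):
    out=[]
    m=((f.min(2)>185)).astype(np.uint8)
    n,_,s,ce=cv2.connectedComponentsWithStats(m)
    for i in range(1,n):
        if s[i,4]>60:
            X=ray(p,ce[i],.092)[:2]-c
            if np.hypot(*X)<.13: out.append((round(float(np.arctan2(X[1],X[0])),3),round(float(np.hypot(*X)),4)))
    return sorted(out)
print(lids(a));print(lids(b))
E
python3 m.py
```

```text
t 17.05 pos [0.6694 0.128  0.1104] z [ 0.003  0.    -1.   ] jaw -0.973 q [0.08 0.28 1.57 0.   1.29 1.05] F [ 3.  -0.   6.7] op 0.0152
[(-2.582, 0.0961), (-1.8, 0.0943), (1.377, 0.0964), (2.153, 0.0975), (2.922, 0.0967)]
[(-2.585, 0.0962), (-1.801, 0.0945), (-0.99, 0.0943)]
```

```bash
python3 - <<'E'
from h import *
p=ctrl.get_image('scene'); cv2.imwrite('pics/s10.png',cv2.resize(p['frame'][150:330,130:420],None,fx=2.7,fy=2.7,interpolation=cv2.INTER_CUBIC)); 
c=np.array([.5733,.0646])
for k,z in dict(nozzle_bottle=.048,lever_grip=.07,free_notch=.07,front_spot=.048).items():
    for pr,uv in mk(p,k): print(k,round(pr,2),ray(p,uv,z).round(4)[:2])
E
```

```text
nozzle_bottle 0.5 [0.478  0.0902]
lever_grip 0.8 [0.5571 0.2903]
free_notch 0.87 [0.5542 0.3   ]
front_spot 0.9 [0.4832 0.0764]
```

View pics/s10.png

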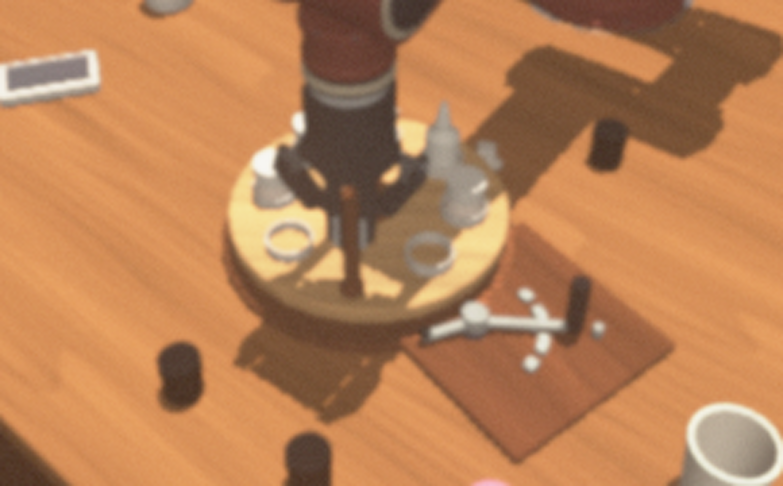

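```bash
python3 - <<'E'
from station import ctrl
print(ctrl.get_obs()['t'], ctrl.finish_job())
E
```

```text
the job is handed in; nothing more can be done
17.35 None
```

I handed the job in at 17.35 s, with the brake lever in the middle notch, the nozzle bottle at the front arrow and the gripper still holding the peg. `finish_job` gives no verdict, so these are my own last checks:

- **Lever:** I gripped it and swung it 0.5 rad. It sits in line with the steel stud and did not go on to the last notch. The wrist camera put the grip at (0.551, 0.293), against about (0.551, 0.292) worked out for the middle notch.
- **Deck:** I turned it about +45° (0.785 rad) by the peg. The first pass went about 0.015–0.02 rad too far, so I eased it back.
    - After that, two pot lids matched the earlier positions of their neighbouring cups to within 0.003 rad.
    - The peg's travel gave 0.782 rad.
    - A third lid suggested 0.81 rad, which I put down to shading.
- **Bottle and pots:** In the last scene picture the bottle and the pots in view stood in their cups, the bottle next to the arrow. The gripper hid part of the deck. Forces reported while turning stayed under about 10 N.
- **Disagreement:** The networks' marks for the bottle and the front spot in that picture differ by about 14 mm. That is their usual scatter here, so I relied on the lid positions and the peg's travel instead.

I did not touch anything else on the counter.

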